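# Clamp a model in a spring-gauge holder to the set mark

## Task

Pick up the yellow tower model and set its plinth squarely down on the floor of the holder, between the two jaws. Let go of it, then turn the red knob clockwise until the red needle on the dial points at the green mark, and leave the knob there. Be gentle: the plinth is soft plaster, so do not drop it or force it in, and never let the needle run as much as a centimetre past the mark; leave everything else alone.

Things in the scene. Friction and masses are not known exactly. Their poses are not given: they have to be found in the camera images.
- holder: spring-gauge model holder fixed to the bench; grey base plate 330 x 110 mm, 10 mm thick. Origin on the bench under the middle of the clamping bay; x is the clamping direction (red knob at x = -130 mm, white dial at +110), y across, z up. Nothing but the knob stands over 45 mm high. The bay between the jaws is open at the top; the steel jaw at the knob's end starts 57 to 68 mm from the brass one (not measured).
- seat (a point): point on the bay floor, 10 mm above the bench, where the middle of the plinth's underside goes (a few mm along x do not matter); axes as the holder's. The bay is a channel along x between two rails, inner faces 41 mm apart (y = -20.5 to +20.5), tops 32 mm above the bench, x = -37 to +47
- tower: the model: yellow square tower with a red roof on an oblong terracotta-coloured plaster plinth, 150 to 310 g. Origin at the middle of the plinth's underside. Plinth 48 (x) x 36 (y) x 28 mm high; tower 26 x 26 mm, from 28 to 80 mm high; roof up to 95 mm, no wider than the tower. In the holder its x must lie along the holder's x, either way round (the 36 mm side goes between the rails).
- tower_grip (a point): point on the tower's axis, 62 mm above the plinth's underside: a good height to grip the 26 mm square tower; axes as the tower's
- knob_grip (a point): on the vertical axis of the tension knob, at the height to grip, 62 mm above the bench; turns with the knob. Red grip bar 44 mm long (point's x), 14 mm thick (y), 50 to 74 mm above the bench, on a black disc 46 mm across (top at 44 mm) over a blue 62 x 76 mm gearbox
- knob (a joint): angle of the knob, rad; grows clockwise seen from above, which pushes the steel jaw 7 mm per rad towards the dial; the other way draws it back. Starts at 0 to 0.5, ends at 6. It stays where it is left and takes 0.2 to 0.35 N m
- gauge_jaw: brass sprung jaw on the dial side, slides along the holder's x. Origin coincides with the holder's origin when at rest, and moves with the jaw. Its inner face is at holder x = +28 at rest; 6 N preload, then 1.5 N per mm; full travel 14 mm.
- dial_centre (a point): axis of the needle, on the dial face (white disc, 96 mm across), 42 mm above the bench; axes as the holder's
- needle_tip (a point): end of the red needle, 42 mm from dial_centre. It turns clockwise seen from above by 0.12 rad for each mm that the sprung jaw is pushed back (so 0.84 rad per rad of the knob once the model is gripped); at rest it stands at +135 degrees from the holder's x axis (anticlockwise from above)
- mark_tip (a point): outer point of the green mark on the dial's edge, 42 mm from dial_centre, set 0.60 to 1.00 rad clockwise from the needle's rest. Its x axis points outwards from dial_centre, its y axis is anticlockwise along the rim
- pot_orange: small glass paint pot with orange cap, 34 mm across, 48 mm tall; a bystander. Origin under its middle
- pot_black: small glass paint pot with black cap, 34 mm across, 48 mm tall; a bystander. Origin under its middle
- pot_green: small glass paint pot with green cap, 34 mm across, 48 mm tall; a bystander. Origin under its middle
- glue: white glue bottle with red cap, 38 mm across, 110 mm tall; a bystander. Origin under its middle
- varnish: amber varnish jar with metal lid, 60 mm across, 85 mm tall; a bystander. Origin under its middle
- silo: another model, a grey round silo on a dark 44 mm square wooden base, 94 mm tall; a bystander. Origin under its middle
- brush: slim paint brush lying flat, 165 mm long, 8 mm thick; a bystander. Its long axis is x
Not all that is in view belongs to the job. Of the things that look like the tower, take the one that is farthest to the robot's left at the start.

How it is judged (in metres and radians):
On the way, in this order (a step that is already met when the one before it is completed fails the run):
1. the tower's plinth stands squarely on the floor of the holder between the jaws, let go (z of tower in the frame of seat between -0.004 and 0.003 m and y of tower in the frame of seat between -0.004 and 0.004 m and x of tower in the frame of seat between -0.02 and 0.022 m and angle between the x axis of tower and the x axis of holder, either way round below 0.2 rad and angle between tower's own z axis and vertical below 0.08 rad and contact force between the fingers and tower below 0.2 N and linear speed of tower below 0.02 m/s), for 0.2 s.
2. the knob has been turned until the needle points at the mark (z of tower in the frame of seat between -0.004 and 0.003 m and y of tower in the frame of seat between -0.004 and 0.004 m and x of tower in the frame of seat between -0.02 and 0.022 m and angle between the x axis of tower and the x axis of holder, either way round below 0.2 rad and angle between tower's own z axis and vertical below 0.08 rad and horizontal distance between needle_tip and mark_tip below 0.006 m), for 0.3 s.
At the end, for the whole second after the job is handed in: The model stands upright on the floor of the holder (within 3 mm in height, 4 mm sideways, 0.2 rad), gripped between the jaws (over 5 N on the brass jaw), at rest; the needle's tip is within 6 mm of the green mark's tip (0.14 rad, 1.2 mm of spring travel) (all of step 2 and contact force between tower and gauge_jaw above 5 N and linear speed of tower below 0.01 m/s); the robot touches nothing.
It fails at once if the needle runs past the green mark by more than 11 mm at its tip (0.26 rad, 2.2 mm of spring travel) (y of needle_tip in the frame of mark_tip below -0.011 m).
It fails at once if the plinth is jammed or forced: all its contacts with the holder and jaws add up to over 65 N (clamped to the mark they add up to 30 to 40 N) (contact force between tower and holder above 65 N).
It fails at once if the model is dropped: it falls freely from more than about 8 mm (linear speed of tower above 0.4 m/s and contact force between the fingers and tower below 0.1 N).
It fails at once if the plinth is crushed: over 24 N on the brass jaw (13 to 19 N at the mark) (contact force between tower and gauge_jaw above 24 N).
It fails at once if one of the bystanders (pots, glue, varnish, silo, brush) is moved more than 30 mm (distance of any of pot_orange, pot_black, pot_green, glue, varnish, silo, brush from where it was at the start of the episode above 0.03 m).
It also fails if it takes over 67 s, if anything falls off the work surface, if the arm or the gripper's body presses on something with over 40 N, if the wrist force passes 120 N, or if a joint passes its speed limit or range.

## Robot

A 6-joint arm with a two-finger parallel gripper is mounted at the origin on the work surface. World frame = base frame: x ahead of the robot, y to its left, z up, the work surface at z = 0. Lengths are in m, angles in degrees, forces in N, time in s.
With the tool pointing down it reaches from about 0.3 to 0.75 m from the base axis. Payload 8.5 kg.
Tool frame: the origin (TCP) lies on the centre line of the jaws, within the pads' length; the fingertips stand 14 mm ahead of it and the grasp point (between the pads) lies 5 mm behind it; z points along the fingers, x is the direction in which the jaws open and shut, and the axes are right-handed (so a half turn about z gives the same grasp; the last joint's range is limited). The gripper opens to 85 mm and grips with 20 to 120 N. Pads are 22 mm wide; open, the fingers measure 114 mm over their backs; the gripper's body (76 mm by 85 mm) begins 54 mm behind the grasp point. The pads swing forward as they close: fully open they stand 13 mm farther back than shut.
Start: joints at [-86.878, 21.807, 74.336, -0, 83.858, -12.336], TCP at [0.147, -0.53, 0.245] pointing down, gripper open.
Joint ranges: [-178.18, 178.18], [-50.72, 133.34], [12.68, 142.11], [-81.47, 261.47], [9.98, 163.14], [-165.26, 165.26]. Speed limits (degrees/s): [136.94, 136.94, 180, 180, 180, 180].

## Interface

Orientations are given as a 3x3 rotation matrix whose columns are the frame's x, y, z axes.
In Python, from rig import * gives the robot as it stands.
- The arm moves only by the shell command python3 -m crank 'ROWS' [FORCE]. ROWS is JSON, one flat list of numbers, 7 for each row, row after row: the turn, a rotation vector about the world's x, y, z in rad, then the shift along the world's x, y, z in m, then the opening in per cent of the stroke, from 0 (shut) to 100 (fully open). A call has 1 to 20 rows; each row shifts and turns the commanded pose from where the row before left it; what a row does not reach is not made up. A row lasts 1/10 s, in which the tool goes at most 50 mm and 8.59 degrees, less where a joint would pass 70% of its speed; a pose out of reach is approached as far as the arm can. A call is refused whole if a number of a shift passes 0.05 or a number of a turn 0.15, either way. A call with a gripper value outside its range is refused whole. The fingers move at their own pace and stop on an object; FORCE is the grip in N (left out, the last holds). Time passes only in rows, so rows that do not move let the fingers close. It gives the time, the measured TCP pose, the force and the opening at its end, in the units of the state.
- observe(): the state, without advancing time (a new reading comes with each control period).
- get_image(name): name is "side" or "top" or "wrist"; returns a dict with "frame" (480x640x3 uint8, red, green, blue), "fov_y" (degrees; the focal length in pixels is half the picture's height over the tangent of half this angle, whatever the lens; pixels are square), "cx", "cy" (the principal point, pixels), "k1" (the pictures are not rectified: a ray, as slopes to the right and down, at radius r is drawn at 1 + k1 r^2 times it, then the intrinsics apply), "world_to_cam" (4x4, takes a point from world to camera coordinates). Camera axes: x right, y up, looking along -z (the intrinsics and any distortion apply to the point x, -y, -z); pixel columns grow to the right and rows downward; lengths in m; the calibration is good to about 2 mm. A picture is of the moment at which its call begins. There is no depth.
- close_job(): hands the job in, once; it reports no verdict.
The state is a dict: "time_s": time; "q": joint angles; "qvel": joint speeds; "joint_efforts": joint torques, N m; "position": TCP position; "tool_rot": TCP orientation; "ft_force": force on the tool from outside, world axes, zero at the start; "wrist_torque": the same for the moment, N m; "grip_width": finger opening in m.
Only numpy, scipy, OpenCV 4.12 (cv2) and the standard library are available. Lean on these libraries where they do the work, as an engineer would, in place of code of your own. Each camera call takes 0.05 s, during which the arm holds its last target. There are 200 camera calls.

## Working session

There is one attempt and no reset: what is moved stays moved. The work goes in short steps, Python scripts to look and compute and a shell command to move; the robot and the scene stay as the last step left them, time stands still between calls to the robot, and variables do not carry over. Pictures are saved under pics/ and viewed, about 8 in all and at most 12, crops included, and the job is handed in when it is done.

```bash
ls; mkdir -p pics; cat > h.py <<'E'
from rig import *
import numpy as np, cv2
def snap(name,out,crop=None,scale=1):
    im=get_image(name); f=im["frame"][:,:,::-1]
    np.save(f'pics/{out}.npy',f); import pickle; pickle.dump({k:v for k,v in im.items() if k!='frame'},open(f'pics/{out}.pkl','wb'))
    save(f,out,crop,scale); return im
def save(f,out,crop=None,scale=1):
    if crop: x0,y0,x1,y1=crop; f=f[y0:y1,x0:x1]
    cv2.imwrite(f'pics/{out}.png',cv2.resize(f,None,fx=scale,fy=scale,interpolation=cv2.INTER_CUBIC))
def load(out):
    import pickle; return pickle.load(open(f'pics/{out}.pkl','rb'))
def K(c):
    f=240/np.tan(np.radians(c["fov_y"])/2); return np.array([[f,0,c["cx"]],[0,f,c["cy"]],[0,0,1.]])
def D(c): return np.array([c["k1"],0,0,0,0.])
def ray(c,uv):
    p=cv2.undistortPoints(np.array([[uv]],float),K(c),D(c))[0,0]
    T=np.array(c["world_to_cam"]);R=T[:3,:3];o=-R.T@T[:3,3]
    return o,R.T@np.array([p[0],-p[1],-1])
def atz(c,uv,z):
    o,d=ray(c,uv); return o+d*(z-o[2])/d[2]
def proj(c,P):
    T=np.array(c["world_to_cam"]);q=T[:3,:3]@np.array(P,float)+T[:3,3]
    return cv2.projectPoints(np.array([[q[0],-q[1],-q[2]]]),np.zeros(3),np.zeros(3),K(c),D(c))[0][0,0]
E
python3 - <<'E'
from h import *
snap("top","top0"); snap("side","side0")
a=cv2.imread('pics/top0.png');b=cv2.imread('pics/side0.png')
c=load("top0");print(c)
print({k:np.round(v,3) for k,v in observe().items()})
E
```

```text
pics
{'fov_y': 42.096709909431496, 'cx': 321.6146626748734, 'cy': 233.4547859145734, 'k1': -0.20416863057388124, 'world_to_cam': array([[ 0.01110529, -0.99982933, -0.01476436,  0.00929981],
       [ 0.99272088,  0.0092531 ,  0.12008182, -0.50075578],
       [-0.11992471, -0.01599044,  0.99265421, -1.39168822],
       [ 0.        ,  0.        ,  0.        ,  1.        ]])}
{'time_s': np.float64(0.1), 'q': array([-86.876,  21.84 ,  74.379,  -0.   ,  83.859, -12.336]), 'qvel': array([-0.007, -0.041, -0.185, -0.062,  0.112, -0.016]), 'joint_efforts': array([ 3.0000e-03, -4.4922e+01, -2.3166e+01, -0.0000e+00,  4.0000e-03,
       -0.0000e+00]), 'position': array([ 0.147, -0.53 ,  0.245]), 'tool_rot': array([[ 0.267, -0.964, -0.   ],
       [-0.964, -0.267,  0.001],
       [-0.001, -0.   , -1.   ]]), 'ft_force': array([-0.301, -1.076,  1.017]), 'wrist_torque': array([-0.005, -0.027, -0.017]), 'grip_width': np.float64(0.085)}
```

View pics/top0.png

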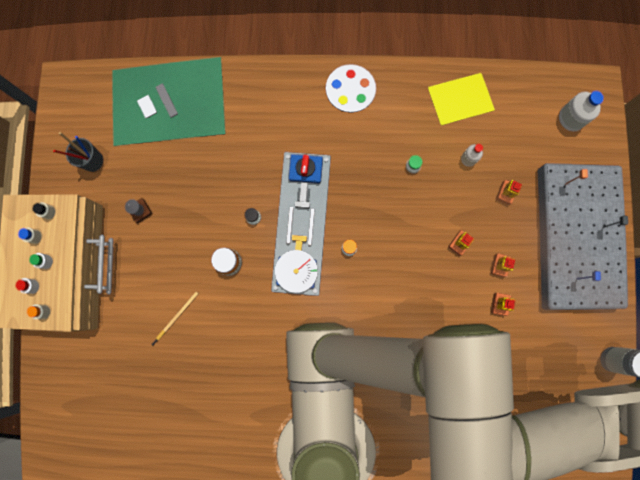

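View pics/side0.png

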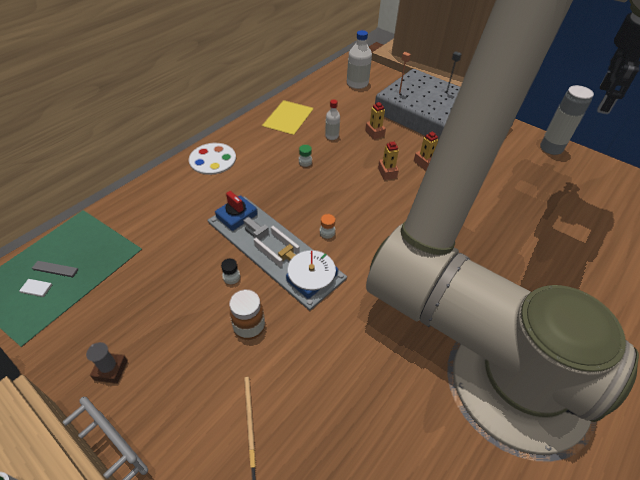

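Top view: the holder has its knob at (305,167), bay at (300,220) and dial at (296,271). Four things look like the tower: (511,190), (462,242), (504,265) and (504,304). Farthest to the robot's left (image left) is the one at (462,242). I'll check it in an enlarged crop alongside the holder.

```bash
python3 - <<'E'
from h import *
f=np.load('pics/top0.npy');c=load('top0')
a=cv2.resize(f[145:300,262:342],None,fx=3.8,fy=3.8,interpolation=cv2.INTER_CUBIC)
b=cv2.resize(f[215:275,440:490],None,fx=9,fy=9,interpolation=cv2.INTER_CUBIC)
o=np.zeros((590,760,3),np.uint8);o[:a.shape[0],:a.shape[1]]=a;o[:b.shape[0],310:310+b.shape[1]]=b
cv2.imwrite('pics/crop0.png',o)
for n,uv,z in [('knob',(305,160),.074),('dial',(296,271),.042),('tw',(464,237),.095),('tw2',(511,187),.095),('tw3',(508,260),.095),('tw4',(508,300),.095),('orange',(349,247),.048),('green',(415,163),.048)]: print(n,atz(c,uv,z).round(3))
for n,uv in [('cnr',(285,154)),('cnr',(329,157)),('cnr',(273,292)),('cnr',(319,294))]: print(n,atz(c,uv,.01).round(3))
E
```

```text
knob [0.661 0.053 0.074]
dial [0.414 0.071 0.042]
tw [ 0.488 -0.299  0.095]
tw2 [ 0.601 -0.408  0.095]
tw3 [ 0.438 -0.397  0.095]
tw4 [ 0.35  -0.395  0.095]
orange [ 0.468 -0.048  0.048]
green [ 0.663 -0.198  0.048]
cnr [0.691 0.103 0.01 ]
cnr [ 0.685 -0.001  0.01 ]
cnr [0.367 0.125 0.01 ]
cnr [0.363 0.019 0.01 ]
```

View pics/crop0.png

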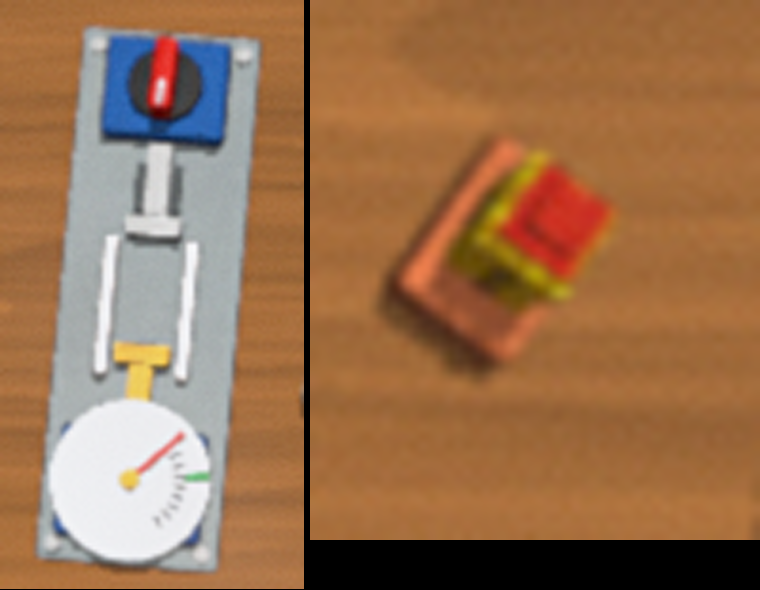

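```bash
python3 - <<'E'
from h import *
c=load('top0')
C=lambda u,v:(440+(u-310)/9,215+v/9)
H=lambda u,v:(262+u/3.8,145+v/3.8)
print('roof',atz(c,C(555,220),.088)); 
P=[atz(c,C(*p),.028)[:2] for p in [(510,140),(400,285),(500,362)]];print(P,'centre',(P[0]+P[2])/2, [np.linalg.norm(P[0]-P[1]),np.linalg.norm(P[2]-P[1])],np.degrees(np.arctan2(*(P[0]-P[1])[::-1])))
k=atz(c,H(165,86),.044)[:2];d=atz(c,H(129,480),.044)[:2];print('knob',k,'dial',d,np.linalg.norm(k-d))
e=(d-k)/np.linalg.norm(d-k);print('ang',np.degrees(np.arctan2(e[1],e[0])),'origin',k+.13*e,d-.11*e)
cs=[atz(c,H(*p),.01)[:2] for p in [(88,28),(259,40),(215,571),(38,557)]]
print('plate',cs,'centre',np.mean(cs,0),[np.degrees(np.arctan2(*(b-a)[::-1])) for a,b in [(cs[0],cs[3]),(cs[1],cs[2])]])
t=atz(c,H(184,435),.042)[:2]-d;m=atz(c,H(209,476),.042)[:2]-d
print([np.degrees(np.arctan2(v[1],v[0])) for v in (t,m)],np.linalg.norm(t),np.linalg.norm(m))
E
```

```text
roof [ 0.48336305 -0.30726025  0.088     ]
[array([ 0.51064388, -0.30912394]), array([ 0.4731585 , -0.28005861]), array([ 0.45365836, -0.30569351])] centre [ 0.48215112 -0.30740872] [np.float64(0.04743360153645006), np.float64(0.03220875052791172)] -37.78920061300912
knob [0.65068597 0.05302595] dial [0.41281706 0.07087408] 0.23853756676960672
ang 175.70893805488765 origin [0.52105038 0.06275296] [0.52250871 0.06264354]
plate [array([0.69517313, 0.10299396]), array([ 0.68815589, -0.00332986]), array([0.36044756, 0.02011046]), array([0.36756325, 0.12720276])] centre [0.52783496 0.06174433] [np.float64(175.77379822582594), np.float64(175.90871684615843)]
[np.float64(-49.762310985598916), np.float64(-86.36425397513612)] 0.04205327156204982 0.04729921621465779
```

```bash
python3 -m crank '[0,0,0.1483,0.0223,0.0149,0,100, 0,0,0.1483,0.0223,0.0149,0,100, 0,0,0.1483,0.0223,0.0149,0,100, 0,0,0.1483,0.0223,0.0149,0,100, 0,0,0.1483,0.0223,0.0149,0,100, 0,0,0.1483,0.0223,0.0149,0,100, 0,0,0.1483,0.0223,0.0149,0,100, 0,0,0.1483,0.0223,0.0149,0,100, 0,0,0.1483,0.0223,0.0149,0,100, 0,0,0.1483,0.0223,0.0149,0,100, 0,0,0.1483,0.0223,0.0149,0,100, 0,0,0.1483,0.0223,0.0149,0,100, 0,0,0.1483,0.0223,0.0149,0,100, 0,0,0.1483,0.0223,0.0149,0,100, 0,0,0.1483,0.0223,0.0149,0,100, 0,0,0,0,0,0,100, 0,0,0,0,0,0,100]' 30
python3 - <<'E'
from h import *
c=snap("wrist","w1")
print(observe()['q'])
for p in [(.482,-.307,.095),(.482,-.307,.028),(.482,-.307,0)]: print(proj(c,p))
E
```

```text
time_s: 1.8
position: [0.4811, -0.3064, 0.2449]
tool_rot: [[0.604, 0.797, -0.001], [0.797, -0.604, 0.0], [-0.0, -0.001, -1.0]]
ft_force: [1.0, -0.3, -0.2]
grip_width: 0.0854
[-4.44286684e+01  2.38873984e+01  7.10257572e+01 -1.86565674e-02
  8.51281921e+01 -9.72368506e+01]
[314.18253728 230.98877463]
[313.99775301 212.56883164]
[313.93926313 206.73851511]
```

View pics/w1.png

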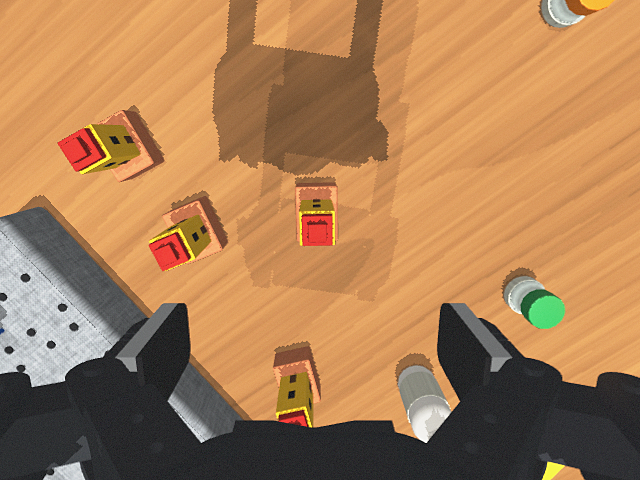

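Wrist view: the chosen tower's roof is centred at (318,231), its plinth spans columns 295 to 338 with its back edge at row 180, and it is square to the tool. The neighbours are well clear.

```bash
python3 - <<'E'
from h import *
f=np.load('pics/w1.npy');c=load('w1')
hsv=cv2.cvtColor(f[160:260,280:350],cv2.COLOR_BGR2HSV)
m=cv2.inRange(hsv,(0,200,90),(4,255,255))|cv2.inRange(hsv,(174,200,90),(180,255,255))
n,l,s,ce=cv2.connectedComponentsWithStats(m);i=1+np.argmax(s[1:,4]);pts=np.argwhere(l==i)[:,::-1].astype(np.float32)
print(s[i],ce[i]+[280,160],cv2.minAreaRect(pts))
u=ce[i]+[280,160]
for z in(.08,.088,.095):print(z,atz(c,u,z))
print('plinth back edge mid',atz(c,(317,180),.028),[atz(c,(a,183),.028)[:2] for a in(296,338)])
save(f,'w1c',(270,160,360,260),6)
E
```

```text
[22 55  3 21 25] [302.28 225.  ] ((23.0, 65.0), (2.0, 20.0), 0.0)
0.08 [ 0.47610723 -0.31333414  0.08      ]
0.088 [ 0.47480594 -0.31207885  0.088     ]
0.095 [ 0.4736673  -0.31098047  0.095     ]
plinth back edge mid [ 0.46157669 -0.28842931  0.028     ] [array([ 0.45301358, -0.30386151]), array([ 0.47411134, -0.27598806])]
```

View pics/w1c.png

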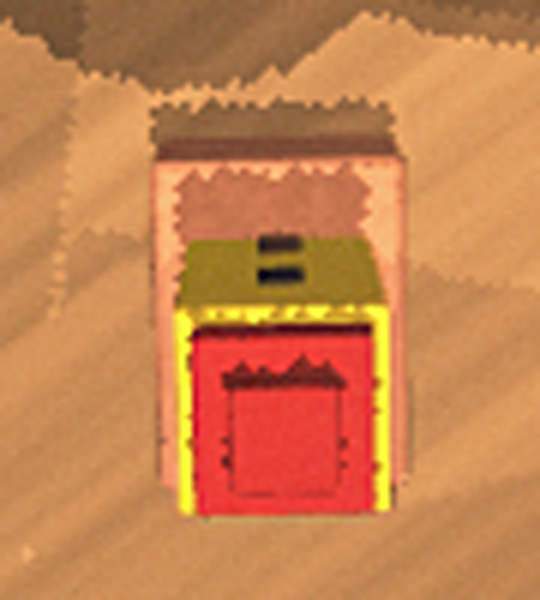

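```bash
python3 - <<'E'
from h import *
c=load('w1');C=lambda u,v:(270+u/6,160+v/6)
t=[atz(c,C(*p),.08)[:2] for p in [(176,308),(388,306),(392,514),(181,515)]]
print('tower',np.round(t,4),np.mean(t,0)); 
for i,j in((0,1),(3,2),(3,0),(2,1)): print(np.linalg.norm(t[i]-t[j]),np.degrees(np.arctan2(*(t[j]-t[i])[::-1])))
p=[atz(c,C(*q),.028)[:2] for q in [(155,158),(405,157)]];d=p[1]-p[0];print(np.linalg.norm(d),np.degrees(np.arctan2(d[1],d[0])),(p[0]+p[1])/2)
n=np.array([d[1],-d[0]])/np.linalg.norm(d);print('centre',(p[0]+p[1])/2+.024*n)
s=observe();print(s['position'],np.degrees(np.arctan2(*s['tool_rot'][[1,0],0])))
E
```

```text
tower [[ 0.4668 -0.3089]
 [ 0.482  -0.2885]
 [ 0.5031 -0.3034]
 [ 0.4876 -0.3241]] [ 0.48489528 -0.30622976]
0.025430151821320145 53.42510237044982
0.02587331525584617 53.1567904038016
0.025774042514924256 143.74591158457665
0.02590145766125026 144.72412305764095
0.03475008553553106 53.10640012709617 [ 0.46555376 -0.29177392]
centre [ 0.4847478  -0.30618186]
[ 0.48068275 -0.30676375  0.24502767] 52.80977839157433
```

```bash
python3 -m crank '[0,0,0.01,0.004,0.0006,-0.01,70, 0,0,0,0,0,-0.022,65, 0,0,0,0,0,-0.022,65, 0,0,0,0,0,-0.022,65, 0,0,0,0,0,-0.022,65, 0,0,0,0,0,-0.022,65, 0,0,0,0,0,-0.022,65, 0,0,0,0,0,-0.022,65, 0,0,0,0,0,-0.022,65, 0,0,0,0,0,0,65, 0,0,0,0,0,0,65]' 30 && python3 -m crank '[0,0,0,0,0,0,25,0,0,0,0,0,0,20,0,0,0,0,0,0,15,0,0,0,0,0,0,10,0,0,0,0,0,0,10,0,0,0,0,0,0,10,0,0,0,0,0,0,10,0,0,0,0,0,0,10]' 30
```

```text
time_s: 2.95
position: [0.4848, -0.3063, 0.0594]
tool_rot: [[0.596, 0.803, -0.0], [0.803, -0.596, 0.0], [0.0, -0.0, -1.0]]
ft_force: [0.1, 0.6, 0.8]
grip_width: 0.0555
time_s: 3.75
position: [0.4854, -0.3064, 0.0605]
tool_rot: [[0.595, 0.804, 0.001], [0.804, -0.595, -0.002], [-0.0, 0.002, -1.0]]
ft_force: [-1.8, 0.1, 5.5]
grip_width: 0.0256
```

```bash
python3 -m crank '[0,0,0,0,0,0.005,10, 0,0,0,0,0,0.015,10, 0,0,0,0,0,0.02,10, 0,0,0,0,0,0.025,10, 0,0,0,0,0,0.025,10, 0,0,0,0,0,0.025,10, 0,0,0,0,0,0.02,10, 0,0,0,0,0,0.015,10, 0,0,0,0,0,0,10]' && python3 -m crank '[0,0,0.02,0.001,0.012,0,10, 0,0,0.047,0.003,0.025,0,10, 0,0,0.047,0.003,0.028,0,10, 0,0,0.047,0.003,0.028,0,10, 0,0,0.047,0.003,0.028,0,10, 0,0,0.047,0.003,0.028,0,10, 0,0,0.047,0.003,0.028,0,10, 0,0,0.047,0.003,0.028,0,10, 0,0,0.047,0.003,0.028,0,10, 0,0,0.047,0.003,0.028,0,10, 0,0,0.047,0.003,0.028,0,10, 0,0,0.047,0.003,0.028,0,10, 0,0,0.03,0.003,0.025,0,10, 0,0,0.025,0.003,0.018,0,10, 0,0,0,0.001,0.009,0,10, 0,0,0,0,0,0,10, 0,0,0,0,0,0,10, 0,0,0,0,0,0,10]'
python3 - <<'E'
from h import *
c=snap("wrist","w2")
s=observe();print(s['q'],np.degrees(np.arctan2(*s['tool_rot'][[1,0],0])),s['position'])
E
```

```text
time_s: 4.65
position: [0.4855, -0.3062, 0.2112]
tool_rot: [[0.595, 0.804, 0.002], [0.804, -0.595, -0.002], [-0.0, 0.003, -1.0]]
ft_force: [0.0, -0.7, -2.9]
grip_width: 0.0257
time_s: 6.45
position: [0.5259, 0.0623, 0.2091]
tool_rot: [[0.046, 0.999, -0.001], [0.999, -0.046, -0.0], [-0.0, -0.001, -1.0]]
ft_force: [-0.1, 1.0, -1.8]
grip_width: 0.0256
[-6.06321452e+00  2.14873570e+01  8.11361453e+01 -1.04916303e-02
  7.73928886e+01 -9.33954609e+01] 87.33453914631477 [0.52599529 0.0622461  0.20919544]
```

View pics/w2.png

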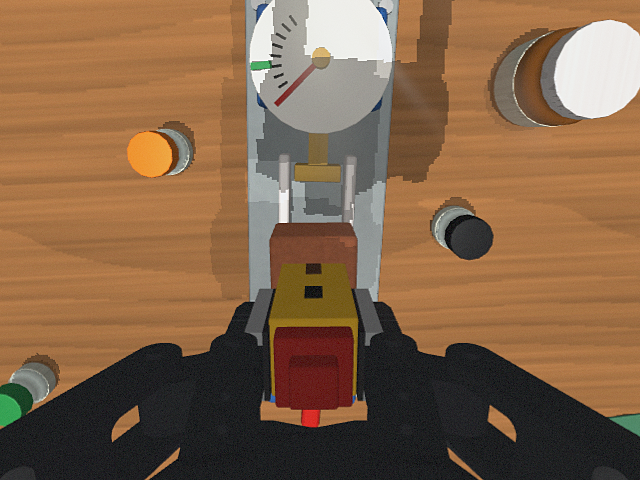

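```bash
python3 - <<'E'
from h import *
f=np.load('pics/w2.npy');save(f,'w2c',(245,20,395,320),2)
a=cv2.resize(f[20:130,245:395],None,fx=4,fy=4,interpolation=cv2.INTER_CUBIC)
b=cv2.resize(f[130:300,260:370],None,fx=3.5,fy=3.5,interpolation=cv2.INTER_CUBIC)
b=cv2.resize(f[140:260,260:370],None,fx=5,fy=5,interpolation=cv2.INTER_CUBIC)
cv2.imwrite('pics/w2c.png',b)
E
```

```text
(no output)
```

View pics/w2c.png

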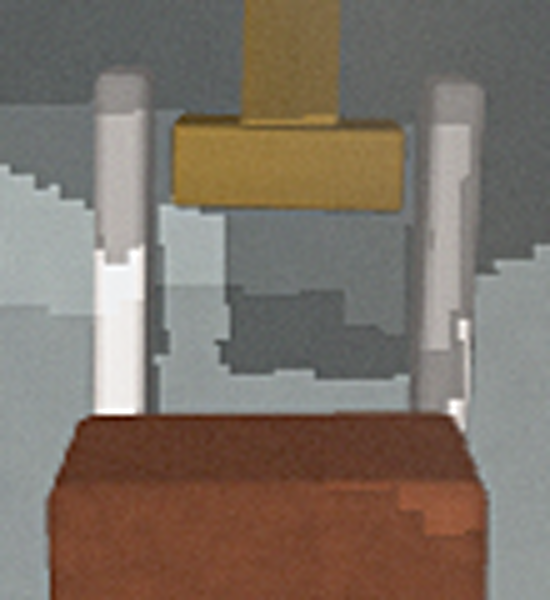

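```bash
python3 - <<'E'
from h import *
c=load('w2');C=lambda u,v:(260+u/5,140+v/5)
A=lambda u,v,z:atz(c,C(u,v),z)[:2]
ang=lambda a,b:np.degrees(np.arctan2(*(b-a)[::-1]))
l=[A(150,100,.032),A(145,400,.032)];r=[A(430,100,.032),A(415,400,.032)]
lo=[A(95,100,.032),A(93,400,.032)];ro=[A(484,100,.032),A(467,400,.032)]
for q in(l,r,lo,ro):print('rail',np.round(q,4),ang(q[1],q[0]))
print('gap',np.linalg.norm(l[0]-r[0]),np.linalg.norm(l[1]-r[1]))
print('rail ends',A(122,70,.032),A(455,78,.032))
j=[A(175,205,.01),A(402,210,.01)];print('jaw bottom',j,ang(*j))
j=[A(176,125,.032),A(403,132,.032)];print('jaw top?',j)
zb=.209-.0605
p=[A(82,415,zb),A(450,415,zb)];print('plinth bot',np.round(p,4),np.linalg.norm(p[0]-p[1]),ang(*p),np.mean(p,0))
p=[A(52,488,zb+.028),A(485,488,zb+.028)];print('plinth top',np.round(p,4),np.linalg.norm(p[0]-p[1]),ang(*p),np.mean(p,0))
d=atz(c,(321,57),.045);print('dial',d)
o=-np.array(c['world_to_cam'])[:3,:3].T@np.array(c['world_to_cam'])[:3,3];print('cam',o)
E
```

```text
rail [[0.4797 0.0473]
 [0.5241 0.0439]] 175.55542313386889
rail [[0.4816 0.088 ]
 [0.526  0.0846]] 175.60758529051614
rail [[0.4794 0.0394]
 [0.5237 0.0361]] 175.74609149237384
rail [[0.482  0.0958]
 [0.5264 0.0924]] 175.60374863051686
gap 0.040668690112449946 0.04070915640176078
rail ends [0.4752834  0.04355993] [0.4786437  0.09167299]
jaw bottom [array([0.49759558, 0.04902556]), array([0.50003505, 0.08476456])] 86.09517400529988
jaw top? [array([0.4834848 , 0.05091542]), array([0.48601854, 0.08392231])]
plinth bot [[0.5008 0.046 ]
 [0.5024 0.0804]] 0.03442654893232396 87.35025580192804 [0.50164539 0.06318241]
plinth top [[0.5007 0.046 ]
 [0.5023 0.0808]] 0.03484623123053505 87.34948984581236 [0.50150064 0.06338598]
dial [0.41365165 0.07237785 0.045     ]
cam [0.45997475 0.06507772 0.33800036]
```

```bash
python3 -m crank '[0,0,-0.03,-0.0013,0.0019,-0.01,10, 0,0,0,0,0,-0.02,10, 0,0,0,0,0,-0.02,10, 0,0,0,0,0,-0.02,10, 0,0,0,0,0,-0.02,10, 0,0,0,0,0,-0.015,10, 0,0,0,0,0,-0.007,10, 0,0,0,0,0,0,10, 0,0,0,0,0,0,10]'
python3 - <<'E'
from h import *
c=snap("wrist","w3",(230,100,390,300),3)
s=observe();print(np.degrees(np.arctan2(*s['tool_rot'][[1,0],0])),s['position'])
E
```

```text
time_s: 7.4
position: [0.5252, 0.0646, 0.098]
tool_rot: [[0.076, 0.997, 0.001], [0.997, -0.076, -0.0], [-0.0, 0.001, -1.0]]
ft_force: [0.6, 0.2, -2.4]
grip_width: 0.0255
85.67287430621815 [0.52525518 0.06471029 0.09813646]
```

View pics/w3.png

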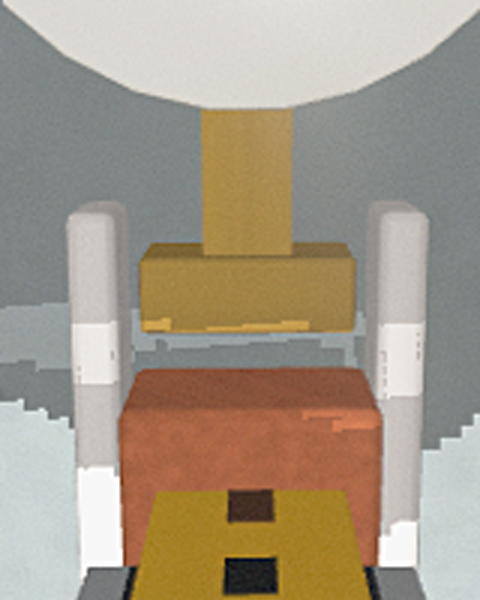

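```bash
python3 - <<'E'
from h import *
c=load('w3');C=lambda u,v:(230+u/3,100+v/3)
A=lambda u,v,z:atz(c,C(u,v),z)[:2]
e=np.array([-np.cos(np.radians(4.35)),np.sin(np.radians(4.35))]);n=np.array([-e[1],e[0]])
zb=.098-.0605
def st(P,Q):
    m=(P+Q)/2;print(m.round(4),'s',round(m@e,4),'n',round(m@n,4),'w',round(np.linalg.norm(P-Q),4))
for v,a,b in((330,70,426),(540,78,418)): st(A(a,v,.032),A(b,v,.032))
st(A(96,202,.032),A(401,202,.032))
st(A(137,370,zb),A(367,370,zb));st(A(122,408,zb+.028),A(381,408,zb+.028))
st(A(142,330,.012),A(355,330,.012));st(A(142,258,.04),A(355,260,.04))
E
```

```text
[0.4959 0.0664] s -0.4894 n -0.1038 w 0.0566
[0.5312 0.0637] s -0.5249 n -0.1038 w 0.0566
[0.4758 0.068 ] s -0.4693 n -0.1039 w 0.0472
[0.5012 0.0666] s -0.4947 n -0.1044 w 0.0358
[0.5002 0.0666] s -0.4937 n -0.1043 w 0.0347
[0.4997 0.0662] s -0.4932 n -0.1039 w 0.0373
[0.4836 0.0674] s -0.4771 n -0.1039 w 0.032
```

```bash
python3 -m crank '[0,0,0,-0.001,-0.0005,0,10, 0,0,0,0,0,-0.006,10, 0,0,0,0,0,-0.006,10, 0,0,0,0,0,-0.005,10, 0,0,0,0,0,-0.004,10, 0,0,0,0,0,-0.002,10, 0,0,0,0,0,0,10, 0,0,0,0,0,0,10]' && python3 -m crank '[0,0,0,0,0,-0.001,10, 0,0,0,0,0,-0.001,10, 0,0,0,0,0,0,10, 0,0,0,0,0,0,10]'
```

```text
time_s: 8.25
position: [0.5239, 0.0644, 0.0744]
tool_rot: [[0.075, 0.997, 0.0], [0.997, -0.075, -0.0], [-0.0, 0.0, -1.0]]
ft_force: [0.0, -0.7, -2.2]
grip_width: 0.0256
time_s: 8.65
position: [0.5238, 0.0644, 0.0724]
tool_rot: [[0.075, 0.997, 0.0], [0.997, -0.075, -0.0], [-0.0, 0.0, -1.0]]
ft_force: [-0.8, 0.4, -2.2]
grip_width: 0.0255
```

```bash
python3 -m crank '[0,0,0,0,0,-0.0007,10, 0,0,0,0,0,0,10, 0,0,0,0,0,0,10]'; python3 -m crank '[0,0,0,0,0,-0.0007,10, 0,0,0,0,0,0,10, 0,0,0,0,0,0,10]';  python3 -m crank '[0,0,0,0,0,-0.0005,10, 0,0,0,0,0,0,10, 0,0,0,0,0,0,10]'
```

```text
time_s: 8.95
position: [0.5238, 0.0644, 0.0716]
tool_rot: [[0.075, 0.997, -0.0], [0.997, -0.075, -0.0], [-0.0, -0.0, -1.0]]
ft_force: [0.4, 0.1, -2.9]
grip_width: 0.0253
time_s: 9.25
position: [0.5238, 0.0644, 0.0709]
tool_rot: [[0.075, 0.997, -0.0], [0.997, -0.075, 0.0], [-0.0, -0.0, -1.0]]
ft_force: [-0.2, -0.9, -2.4]
grip_width: 0.0253
time_s: 9.55
position: [0.5238, 0.0644, 0.0705]
tool_rot: [[0.075, 0.997, 0.0], [0.997, -0.075, -0.0], [0.0, 0.0, -1.0]]
ft_force: [-0.3, -0.5, -2.7]
grip_width: 0.0253
```

```bash
for i in 1 2 3; do python3 -m crank '[0,0,0,0,0,-0.0005,10, 0,0,0,0,0,0,10, 0,0,0,0,0,0,10]'|grep -E 'pos|ft'; done
```

```text
position: [0.5238, 0.0644, 0.0705]
ft_force: [-2.9, -0.4, 5.8]
position: [0.5239, 0.0644, 0.0704]
ft_force: [-3.9, 0.5, 9.6]
position: [0.5239, 0.0644, 0.0704]
ft_force: [-6.3, 0.1, 15.9]
```

Contact at z = 0.0705, as predicted. I'll ease the load and release.

```bash
python3 -m crank '[0,0,0,0,0,0.0009,10, 0,0,0,0,0,0,10, 0,0,0,0,0,0,32, 0,0,0,0,0,0,40, 0,0,0,0,0,0,50, 0,0,0,0,0,0,60, 0,0,0,0,0,0,65, 0,0,0,0,0,0,65, 0,0,0,0,0,0,65, 0,0,0,0,0,0,65]' && python3 -m crank '[0,0,0,0,0,0.01,65, 0,0,0,0,0,0.02,65, 0,0,0,0,0,0.025,65, 0,0,0,0,0,0.025,65, 0,0,0,0,0,0.025,65, 0,0,0,0,0,0.025,65, 0,0,0,0.01,0,0,65, 0,0,0,0.03,-0.003,0,65, 0,0,0,0,0,0,65, 0,0,0,0,0,0,65]'
python3 - <<'E'
from h import *
c=snap("wrist","w4");s=observe();print(s['q'],s['position'])
t=snap("top","top4")
f=np.load('pics/w4.npy');g=np.load('pics/top4.npy')
a=cv2.resize(f[:,130:510],None,fx=1.15,fy=1.15);b=cv2.resize(g[150:300,265:340],None,fx=3.65,fy=3.65,interpolation=cv2.INTER_CUBIC)
o=np.zeros((560,800,3),np.uint8);o[:a.shape[0],:a.shape[1]]=a;o[:b.shape[0],500:500+b.shape[1]]=b[:560];cv2.imwrite('pics/p4.png',o)
E
```

```text
time_s: 11.45
position: [0.5238, 0.0644, 0.0698]
tool_rot: [[0.075, 0.997, 0.0], [0.997, -0.075, -0.0], [-0.0, 0.0, -1.0]]
ft_force: [0.2, -0.7, -0.2]
grip_width: 0.0556
time_s: 12.45
position: [0.5636, 0.0614, 0.1991]
tool_rot: [[0.075, 0.997, -0.001], [0.997, -0.075, 0.0], [-0.0, -0.001, -1.0]]
ft_force: [-0.1, 0.2, 0.3]
grip_width: 0.0558
[-5.73555701e+00  2.55803487e+01  7.60811643e+01  3.49259241e-04
  7.84299421e+01 -9.14280229e+01] [0.56322618 0.06152217 0.19927315]
```

View pics/p4.png

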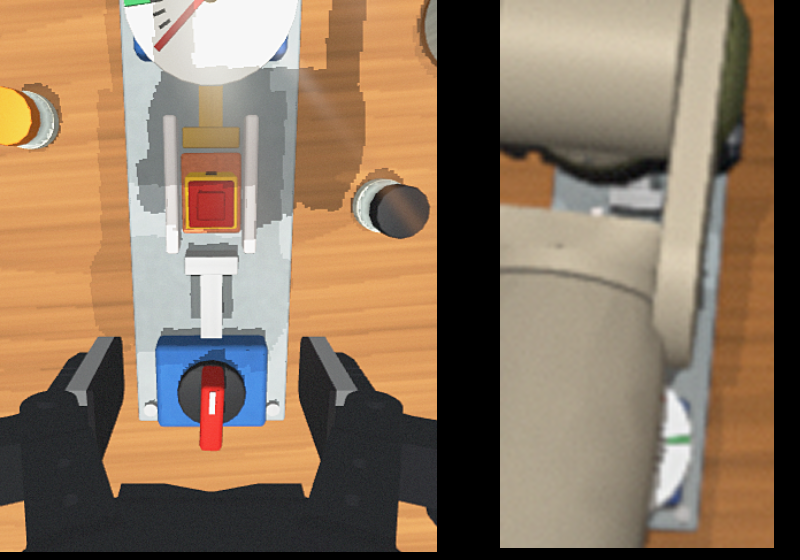

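```bash
python3 - <<'E'
from h import *
f=np.load('pics/w4.npy');c=load('w4');C=lambda u,v:(130+u/1.15,v/1.15)
A=lambda u,v,z:atz(c,C(u,v),z)
print('disc',A(211.5,393,.044));
for z,v in((.074,379),(.074,449)):print('bar',A(213 if v==379 else 211,v,z))
hsv=cv2.cvtColor(f,cv2.COLOR_BGR2HSV);m=(cv2.inRange(hsv,(0,170,80),(8,255,255))|cv2.inRange(hsv,(172,170,80),(180,255,255)));m[:300]=0
p=np.argwhere(m)[:,::-1]
for r in range(312,396,8):
    q=p[p[:,1]==r,0]; 
    if len(q):
        P=[atz(c,(x,r),.074)[:2] for x in(q.min(),q.max()+1)];print(r,q.min(),q.max(),np.mean(P,0).round(4),round(np.linalg.norm(P[0]-P[1]),4))
print('steel',A(211,273,.03),'plinth back',A(211,233,.038),'brass',A(211,148,.03))
e=np.array([-.9971,.0758]);print('knob pred',np.array([.5236,.0641])-.13*e)
E
```

```text
disc [0.65185409 0.05511199 0.044     ]
bar [0.62663288 0.05781875 0.074     ]
bar [0.67327755 0.05314097 0.074     ]
320 307 322 [0.6196 0.0582] 0.0107
328 306 324 [0.6255 0.0581] 0.0128
336 305 324 [0.6314 0.0573] 0.0135
344 305 324 [0.6373 0.0569] 0.0136
352 305 324 [0.6434 0.0564] 0.0137
360 304 323 [0.6494 0.0553] 0.0137
368 304 322 [0.6556 0.0545] 0.0131
376 304 322 [0.6618 0.054 ] 0.0132
384 303 322 [0.6681 0.0532] 0.014
steel [0.57396267 0.06064833 0.03      ] plinth back [0.54662055 0.06269459 0.038     ] brass [0.49630021 0.06648378 0.03      ]
knob pred [0.653223 0.054246]
```

```bash
python3 -m crank '[0,0,-0.036,0.02,-0.0015,0,60, 0,0,0,0.03,-0.002,0,60, 0,0,0,0.03,-0.002,0,60, 0,0,0,0.0088,-0.0012,-0.01,60, 0,0,0,0,0,-0.02,60, 0,0,0,0,0,-0.025,60, 0,0,0,0,0,-0.025,60, 0,0,0,0,0,-0.025,60, 0,0,0,0,0,-0.02,60, 0,0,0,0,0,-0.011,60, 0,0,0,0,0,0,60, 0,0,0,0,0,0,60]' 80 && python3 -m crank '[0,0,0,0,0,0,20,0,0,0,0,0,0,5,0,0,0,0,0,0,0,0,0,0,0,0,0,0,0,0,0,0,0,0,0,0,0,0,0,0,0,0,0,0,0,0,0,0,0]' 80
```

```text
time_s: 13.75
position: [0.6527, 0.0547, 0.0646]
tool_rot: [[0.111, 0.994, 0.001], [0.994, -0.111, -0.0], [0.0, 0.001, -1.0]]
ft_force: [0.0, 0.1, -0.3]
grip_width: 0.0512
time_s: 14.45
position: [0.6529, 0.0549, 0.0649]
tool_rot: [[0.111, 0.994, 0.001], [0.994, -0.111, 0.0], [0.0, 0.001, -1.0]]
ft_force: [-0.8, 2.2, 7.1]
grip_width: 0.0128
```

```bash
python3 -m crank '[0,0,-0.05,0,0,0,0, 0,0,-0.1,0,0,0,0, 0,0,-0.14,0,0,0,0, 0,0,-0.14,0,0,0,0, 0,0,-0.14,0,0,0,0, 0,0,-0.14,0,0,0,0, 0,0,-0.14,0,0,0,0, 0,0,-0.14,0,0,0,0, 0,0,-0.14,0,0,0,0, 0,0,-0.14,0,0,0,0, 0,0,-0.14,0,0,0,0, 0,0,-0.14,0,0,0,0, 0,0,-0.14,0,0,0,0, 0,0,-0.14,0,0,0,0, 0,0,-0.07,0,0,0,0, 0,0,0,0,0,0,0, 0,0,0,0,0,0,0]' 80
python3 - <<'E'
from h import *
s=observe();print(s['wrist_torque'],s['q'][5],s['grip_width'])
snap("side","s5");f=np.load('pics/s5.npy')
g=snap("top","top5")
a=cv2.resize(f[180:310,200:350],None,fx=3,fy=3,interpolation=cv2.INTER_CUBIC);b=cv2.resize(np.load('pics/top5.npy')[145:300,265:340],None,fx=3.6,fy=3.6,interpolation=cv2.INTER_CUBIC)
o=np.zeros((560,730,3),np.uint8);o[:a.shape[0],:a.shape[1]]=a;o[:b.shape[0],455:455+b.shape[1]]=b;cv2.imwrite('pics/p5.png',o)
E
```

```text
time_s: 16.15
position: [0.6547, 0.056, 0.0649]
tool_rot: [[0.904, -0.427, 0.007], [-0.427, -0.904, 0.002], [0.005, -0.005, -1.0]]
ft_force: [8.4, 6.7, 1.3]
grip_width: 0.0127
[ 1.20075574 -1.27848451 -0.20833991] 19.71855733506612 0.01266364017324513
```

View pics/p5.png

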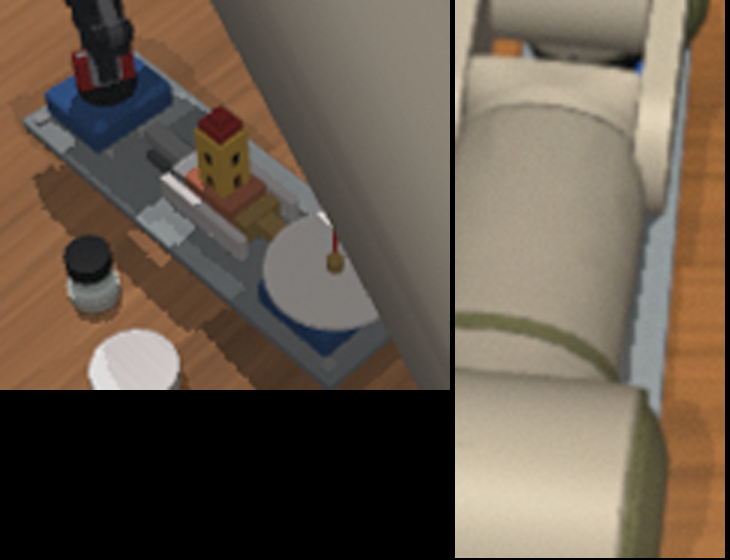

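Side view: the tower stands upright between the jaws. The needle goes from its pivot (335,262) straight up to about (335,225), so it is still at rest. Another 0.6 rad is safe, since it moves the needle at most 0.5 rad.

```bash
python3 -m crank '[0,0,-0.05,0.001,0.0005,0,0, 0,0,-0.1,0.0005,0.0005,0,0, 0,0,-0.1,0,0,0,0, 0,0,-0.1,0,0,0,0, 0,0,-0.1,0,0,0,0, 0,0,-0.1,0,0,0,0, 0,0,-0.05,0,0,0,0, 0,0,0,0,0,0,0, 0,0,0,0,0,0,0]' 80
python3 - <<'E'
from h import *
s=observe();print(s['wrist_torque'],s['q'][5],s['grip_width'])
c=snap("side","s6");f=np.load('pics/s6.npy')
save(f,'p6',(255,215,345,295),7)
for a in (0,.2,.4,.645):
    th=np.radians(175.65+135)-a; print(a,(proj(c,np.array([.4139,.0724,.044])+.042*np.array([np.cos(th),np.sin(th),0]))-[255,215])*7)
E
```

```text
time_s: 17.15
position: [0.6555, 0.0555, 0.0649]
tool_rot: [[0.507, -0.862, 0.004], [-0.862, -0.507, -0.0], [0.002, -0.004, -1.0]]
ft_force: [6.2, 0.9, 3.8]
grip_width: 0.0127
[ 0.02803595 -0.86881746 -0.20145532] 54.102798760702186 0.012692722183561898
0 [397.48400613 250.55318381]
0.2 [426.03919087 252.94745002]
0.4 [453.5611394  259.73808166]
0.645 [484.38988287 273.70588768]
```

View pics/p6.png

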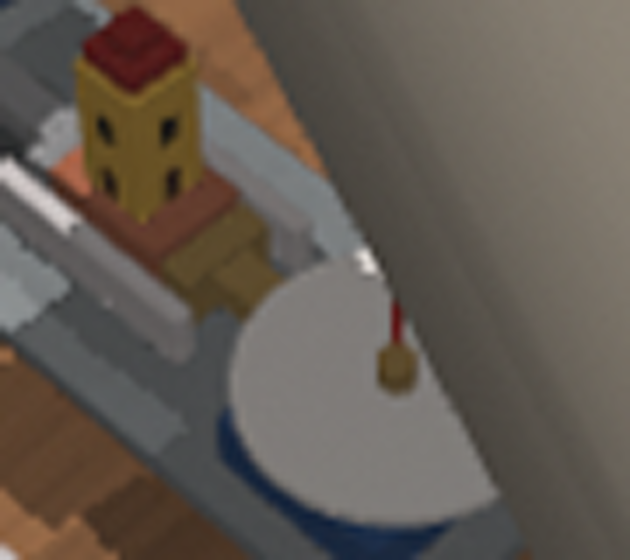

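```bash
cat > nd.py <<'E'
from h import *
def needle(c,f,z=.044):
    # red pixels on the dial -> clockwise angle from rest, about the pivot
    b=f.astype(int);P=np.array([.4139,.0724]);out=[]
    u0,v0=proj(c,[*P,z]).astype(int)
    for v in range(max(v0-75,0),min(v0+75,480)):
        for u in range(max(u0-75,0),min(u0+75,640)):
            w=b[v,u,2]-max(b[v,u,0],b[v,u,1])
            if w>35 and b[v,u,1]<.6*b[v,u,2] and b[v,u,0]>.3*b[v,u,1]:
                d=atz(c,(u,v),z)[:2]-P;r=np.linalg.norm(d)
                if .009<r<.044: out.append([*d,w,r])
    o=np.array(out)
    if not len(o): return None
    th=np.radians(310.65)-np.arctan2(o[:,1],o[:,0]);th=(th+np.pi)%(2*np.pi)-np.pi
    return round(float(np.average(th,weights=o[:,2])),3),round(float(th.std()),3),len(o),round(float(o[:,3].max()),4)
E
python3 - <<'E'
from nd import *
for n in('side0','s5','s6','w2','top0'):print(n,needle(load(n),np.load(f'pics/{n}.npy')))
E
```

```text
side0 (-0.071, 0.032, 13, 0.0415)
s5 (-0.087, 0.047, 8, 0.026)
s6 (-0.102, 0.027, 6, 0.0234)
w2 (-0.002, 0.035, 185, 0.042)
top0 (0.01, 0.024, 13, 0.0407)
```

```bash
python3 -m crank '[0,0,-0.05,0,0,0,0, 0,0,-0.1,0,0,0,0, 0,0,-0.1,0,0,0,0, 0,0,-0.05,0,0,0,0, 0,0,0,0,0,0,0, 0,0,0,0,0,0,0]' 80
python3 - <<'E'
from nd import *
s=observe();print(s['wrist_torque'],s['q'][5],s['grip_width'])
snap("side","s7");print(needle(load('s7'),np.load('pics/s7.npy')))
E
```

```text
time_s: 17.8
position: [0.6556, 0.0552, 0.0649]
tool_rot: [[0.229, -0.973, 0.005], [-0.973, -0.229, -0.001], [0.002, -0.004, -1.0]]
ft_force: [5.8, -0.9, 4.4]
grip_width: 0.0125
[-0.2070016  -0.90187866 -0.13877509] 71.28219294578354 0.012533475468508476
(0.058, 0.064, 4, 0.0158)
```

```bash
cat >> nd.py <<'E'
def mark(c,f,z=.044):
    b=f.astype(int);P=np.array([.4139,.0724]);out=[]
    u0,v0=proj(c,[*P,z]).astype(int)
    for v in range(max(v0-80,0),min(v0+80,480)):
        for u in range(max(u0-80,0),min(u0+80,640)):
            w=b[v,u,1]-max(b[v,u,0],b[v,u,2])
            if w>40:
                d=atz(c,(u,v),z)[:2]-P;r=np.linalg.norm(d)
                if r<.05: out.append([*d,w,r])
    o=np.array(out);th=np.radians(310.65)-np.arctan2(o[:,1],o[:,0]);th=(th+np.pi)%(2*np.pi)-np.pi
    return round(float(np.average(th,weights=o[:,2])),3),round(float(th.std()),3),len(o),o[:,3].min().round(4),o[:,3].max().round(4)
E
python3 - <<'E'
from nd import *
for n in('top0','w2'):print(n,mark(load(n),np.load(f'pics/{n}.npy')))
E
python3 -m crank '[0,0,-0.05,0,0,0,0, 0,0,-0.1,0,0,0,0, 0,0,-0.1,0,0,0,0, 0,0,-0.1,0,0,0,0, 0,0,-0.05,0,0,0,0, 0,0,0,0,0,0,0, 0,0,0,0,0,0,0]' 80
python3 - <<'E'
from nd import *
s=observe();print(s['wrist_torque'],s['q'][5],s['grip_width'])
snap("side","s8");print(needle(load('s8'),np.load('pics/s8.npy')))
E
```

```text
top0 (0.653, 0.004, 6, np.float64(0.0354), np.float64(0.0466))
w2 (0.647, 0.032, 141, np.float64(0.0343), np.float64(0.047))
time_s: 18.55
position: [0.6556, 0.0546, 0.0648]
tool_rot: [[-0.168, -0.986, 0.005], [-0.986, 0.168, -0.002], [0.001, -0.005, -1.0]]
ft_force: [6.2, -3.0, 3.8]
grip_width: 0.0127
[-0.57301668 -0.87940659 -0.10257308] 94.1968461496856 0.012721534829317566
(0.343, 0.134, 2, 0.011)
```

```bash
python3 -m crank '[0,0,0,0,0,0,25, 0,0,0,0,0,0,45, 0,0,0,0,0,0,60, 0,0,0,0,0,0,60, 0,0,0,0,0,0,60, 0,0,0,0,0,0,60, 0,0,0,0,0,0.015,60, 0,0,0,0,0,0.03,60, 0,0,0,0,0,0.03,60, 0,0,0,0,0,0.03,60, 0,0,0,0,0,0.03,60, 0,0,0,-0.01,0,0,60, 0,0,0,-0.03,0.001,0,60, 0,0,0,-0.04,0.002,0,60, 0,0,0,-0.04,0.002,0,60, 0,0,0,-0.04,0.002,0,60, 0,0,0,-0.04,0.002,0,60, 0,0,0,-0.03,0.001,0,60, 0,0,0,0,0,0,60, 0,0,0,0,0,0,60]' 80
python3 - <<'E'
from nd import *
s=observe();print(s['q'])
snap("wrist","w9");c=load('w9');f=np.load('pics/w9.npy');print(proj(c,[.4139,.0724,.044]));print(needle(c,f),mark(c,f))
snap("side","s9");c=load('s9');f=np.load('pics/s9.npy');print(needle(c,f))
E
```

```text
time_s: 20.6
position: [0.4245, 0.0657, 0.1993]
tool_rot: [[-0.169, -0.986, 0.002], [-0.986, 0.169, -0.0], [-0.0, -0.002, -1.0]]
ft_force: [0.6, -0.9, 1.0]
grip_width: 0.0512
[-7.08082031e+00  1.23445531e+01  9.67202052e+01  1.91832063e-03
  7.08428445e+01  9.26427437e+01]
[306.13382303 241.6508587 ]
(0.465, 0.054, 240, 0.0421) (0.639, 0.033, 120, np.float64(0.0336), np.float64(0.0472))
(0.407, 0.062, 19, 0.04)
```

```bash
python3 -m crank '[0,0,0,0.03,-0.001,0,60, 0,0,0,0.04,-0.002,0,60, 0,0,0,0.04,-0.002,0,60, 0,0,0,0.04,-0.002,0,60, 0,0,0,0.04,-0.002,0,60, 0,0,0,0.03,-0.001,0,60, 0,0,0,0.01,0,0,60, 0,0,0,0,0,-0.03,60, 0,0,0,0,0,-0.03,60, 0,0,0,0,0,-0.03,60, 0,0,0,0,0,-0.03,60, 0,0,0,0,0,-0.015,60, 0,0,0,0,0,0,60, 0,0,0,0,0,0,30, 0,0,0,0,0,0,10, 0,0,0,0,0,0,0, 0,0,0,0,0,0,0, 0,0,0,0,0,0,0, 0,0,0,0,0,0,0]' 80 && python3 -m crank '[0,0,-0.05,0,0,0,0, 0,0,-0.08,0,0,0,0, 0,0,-0.06,0,0,0,0, 0,0,-0.03,0,0,0,0, 0,0,0,0,0,0,0, 0,0,0,0,0,0,0, 0,0,0,0,0,0,0]' 80
```

```text
time_s: 22.6
position: [0.6547, 0.0549, 0.0653]
tool_rot: [[-0.169, -0.986, 0.003], [-0.986, 0.169, -0.001], [0.001, -0.003, -1.0]]
ft_force: [-1.5, -4.3, 6.8]
grip_width: 0.0125
time_s: 23.3
position: [0.6548, 0.0549, 0.0653]
tool_rot: [[-0.38, -0.925, 0.003], [-0.925, 0.38, -0.001], [0.0, -0.003, -1.0]]
ft_force: [-1.0, -4.7, 7.1]
grip_width: 0.0121
```

Release, retract and measure again from the same viewpoint (the last picture I view).

```bash
python3 -m crank '[0,0,0,0,0,0,25, 0,0,0,0,0,0,45, 0,0,0,0,0,0,60, 0,0,0,0,0,0,60, 0,0,0,0,0,0,60, 0,0,0,0,0,0,60, 0,0,0,0,0,0.015,60, 0,0,0,0,0,0.03,60, 0,0,0,0,0,0.03,60, 0,0,0,0,0,0.03,60, 0,0,0,0,0,0.03,60, 0,0,0,-0.01,0,0,60, 0,0,0.05,-0.03,0.001,0,60, 0,0,0.06,-0.04,0.002,0,60, 0,0,0.06,-0.04,0.002,0,60, 0,0,0.05,-0.04,0.002,0,60, 0,0,0,-0.04,0.002,0,60, 0,0,0,-0.03,0.001,0,60, 0,0,0,0,0,0,60, 0,0,0,0,0,0,60]' 80
python3 - <<'E'
from nd import *
snap("wrist","w10");c=load('w10');f=np.load('pics/w10.npy');print(needle(c,f),mark(c,f))
snap("side","s10");d=load('s10');g=np.load('pics/s10.npy');print(needle(d,g))
a=cv2.resize(f[130:350,190:420],None,fx=1.9,fy=1.9,interpolation=cv2.INTER_CUBIC)
b=cv2.resize(g[180:310,205:350],None,fx=2.4,fy=2.4,interpolation=cv2.INTER_CUBIC)
o=np.zeros((420,790,3),np.uint8);o[:a.shape[0],:a.shape[1]]=a;o[:b.shape[0],440:440+b.shape[1]]=b;cv2.imwrite('pics/p10.png',o)
E
```

```text
time_s: 25.3
position: [0.4245, 0.0657, 0.1993]
tool_rot: [[-0.169, -0.986, 0.002], [-0.986, 0.169, -0.0], [-0.0, -0.002, -1.0]]
ft_force: [-0.1, -0.9, 0.1]
grip_width: 0.051
(0.643, 0.055, 236, 0.0424) (0.634, 0.032, 45, np.float64(0.0338), np.float64(0.0472))
(0.593, 0.063, 29, 0.0408)
```

View pics/p10.png

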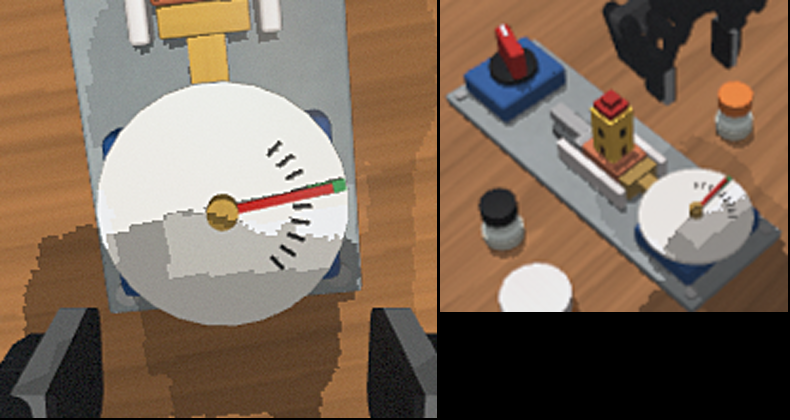

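The needle lies on the green mark: pivot (222,212), tip at the mark (340,185). The tower stands upright, gripped between the jaws, and the robot is clear of everything.

```bash
python3 -c "
from rig import *
print(observe()['time_s']);print(close_job())"
```

```text
25.4
the job is handed in; nothing more can be done
None
```

I set the yellow tower on the floor of the holder, let go, and turned the red knob about 3.4 rad clockwise until the needle reached the green mark. I handed the job in at 25.4 s; it gave no verdict.

- **Tower:** I took the one farthest to the left, at about (0.485, -0.306). It touched the floor within about 1 mm of the expected height. While feeling for the floor I pressed it to about 16 N, then eased off before opening the fingers.
- **Knob:** I turned it in stages and let go once partway to measure the needle, which was then about 0.17 rad short. A last 0.22 rad brought it to the mark.
- **Last checks:** The wrist camera puts the needle at 0.643 rad and the mark at 0.634 rad, about 0.4 mm apart at the tip. The side camera read 0.593 rad; it had read about 0.07 rad low at rest, so it agrees once corrected. The last picture shows the needle on the mark, the tower upright between the jaws and the gripper clear.
- **Not measured:** I could not read the force on the brass jaw; the needle being at the mark implies 13 to 19 N. I measured no bystanders after the job. In the last picture the orange and black pots and the white lid stand clear. I did not re-check the rest, though the gripper stayed above them when passing over.

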